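# Unlock the hall strongbox and hold the latch open

### The job

Pull the drawer of the small wooden cabinet well open and leave it open, take out the key with the wide oblong head, and leave the other two keys standing in their rack. Push that key all the way down into the lock on top of the grey strongbox (work it past the sticky pins) and turn it a quarter turn clockwise, as far as it goes. The lock springs back when let go, so finish while still gripping the key and holding it turned; do not disturb the other things on the table.

Things in the scene. Friction and masses are not known exactly. Their poses are not given: they have to be found in the camera images.
- cabinet: small brown wooden key cabinet, fixed to the table, 200 deep (x) x 260 wide (y) x 112 high, one drawer. Origin on the table under the centre of its front face; its own -x points out of the front (the way the drawer opens), y along the front, z up.
- drawer (a joint): how far the drawer is out: 0 shut (the start) to 0.14 m at the stop, along the cabinet's -x, against some 2 N of friction; it stays where it is left. Its front panel is 14 thick and reaches 102 above the table, its side walls 66. Well open is more than 0.10 m; 0.13 m gives comfortable room to reach the keys.
- drawer_grip (a point): middle of the drawer's brass bar handle: a round bar 10 thick and 120 long along the cabinet's y, 92 above the table (20 under the cabinet's top). Its axis is 46 in front of the drawer front (41 of free gap behind it); two stems 45 either side of the middle. Can be pinched from above, fingers closing along the cabinet's x.
- key: the key to use, the one with the widest head; 74 high, 25 to 50 g, black plastic head, steel blade below. Origin at the blade's tip, z up through the head. Heights above the tip: nose 0-4 (14 wide along key y, 3 thick along x), blade 4-22 (18 wide, 5 thick), round neck 5 in diameter 22-42, head 42-74. It starts upright in the rack and fits the lock either way round.
- key_head (a point): good grip point in the key's oblong head, 62 above the tip. The head is 44 wide (key y) x 32 high x 10 thick (key x), so the fingers close along key x.
- rack (a point): bottom of the middle slot of the light wood key rack in the drawer: 70 behind the drawer front's outer face, 20 above the table, moves with the drawer. Three slots in a row along the cabinet's y, 70 apart (-70, 0, +70), each 7 (x) x 20 (y) and 20 deep; one key stands in each, in random order, key y parallel to the cabinet's y. Lift a key straight up.
- key_round: another key, to be left: round black head 24 in diameter, 10 thick, same blade, same rack. Origin at the blade's tip.
- key_narrow: another key, to be left: narrow upright black head 18 wide x 28 high x 10 thick, same blade, same rack. Origin at the blade's tip.
- strongbox: grey painted steel strongbox, fixed to the table, 190 deep x 170 wide x 100 high, with a brass lock on its flat top. Origin on the table under the lock's axis, which is 65 behind the front face (own -x side); z up.
- key_home (a point): on the vertical lock axis, the floor of the keyway, 67.5 above the table: the key's tip rests here when fully home. Axes are the strongbox's. In the turning plug above it are two sprung, sticky pins, about 7 and 14 up; pushing the key past each takes roughly 5 to 10 N, and small yaw wiggles help. The key can turn only when within 2.5 of home: higher up the fixed cover blocks the wide blade.
- lock_mouth (a point): middle of the keyway's mouth, in the top of the brass cover, 32.5 above key_home and 100 above the table. The slot goes straight down, 20 long (strongbox y) x 7 wide (x); sloping lips rising 5 guide the blade in from up to 3 off. The key enters with its y axis along the strongbox's y, either way round. When home the head's underside is 9.5 above this point.
- plug (a joint): rotation of the lock plug, 0 at rest to 1.57 rad at its stop, growing as the key is turned clockwise seen from above. A spring (0.06 N m at rest, 0.11 N m at the stop) returns it to 0 when let go. The key has about 0.1 to 0.15 rad of play in it, so turn the key some 0.1 rad past the quarter turn.
- diffuser: amber glass reed diffuser, 55 square, 85 high, reeds to 170. Origin at its underside. Leave alone.
- candle: white candle jar with a metal lid, 60 in diameter, 75 high. Origin at its underside. Leave alone.
- bowl: white bowl, 140 in diameter, 45 high. Origin at its underside. Leave alone.
- torch: aluminium torch lying down, 135 long, up to 36 in diameter. Origin under it. Leave alone.
- glasses_case: black glasses case, 65 x 150 x 45. Origin at its underside. Leave alone.

How it is judged:
By the outcome, as a careful person would: the job done as asked, in the order asked, and still so for the second after the job is handed in, while the arm keeps its last pose, push and grip.
It also fails if it takes over 64 s, if anything falls off the work surface, if the arm or the gripper's body presses on something with over 40 N, if the wrist force passes 120 N, or if a joint passes its speed limit or range.

### The arm

A 7-joint arm with a two-finger parallel gripper is mounted at the origin on the work surface. World frame = base frame: x ahead of the robot, y to its left, z up, the work surface at z = 0. Lengths are in mm, angles in rad, forces in N, time in s.
With the tool pointing down it reaches from about 425 to 825 mm from the base axis. Payload 3.6 kg.
Tool frame: the origin (TCP) lies on the centre line of the jaws, within the pads' length; the fingertips stand ahead of it and the grasp point (between the pads) lies 2 mm behind it (env.tip_extent is the z of the fingertips in the tool frame, in mm); z points along the fingers, y is the line along which they close (so a half turn about z gives the same grasp; the last joint's range is limited). The gripper opens to 85 mm and grips with 20 to 120 N. Pads are 22 mm wide; open, the fingers measure 114 mm over their backs; the gripper's body (76 mm by 85 mm) begins 54 mm behind the grasp point. The pads swing forward as they close: fully open they stand 13 mm farther back than shut.
Start: joints at [1.234, 0.615, -0.013, 1.423, 0.008, 1.103, -0.04], TCP at [198.794, -618.825, 248.297] pointing down, gripper open.
Joint ranges: [-3.12, 3.12], [-0.3, 2.06], [-1.34, 1.32], [0.26, 2.42], [-1.36, 4.5], [0.01, 1.98], [-2.84, 2.84]. Speed limits (rad/s): [2.79, 2.79, 3.14, 3.14, 3.14, 3.14, 3.14].

### API

Orientations are given as a rotation vector (axis times angle).
In Python, from bench import env gives the robot as it stands.
- The arm moves only by the shell command python3 drive.py FILE [OPENING] [FORCE], which reads ROWS from the file FILE. ROWS is a JSON list of rows, 1 to 8 of them, each of 4 numbers: dx, dy, dz in mm, then a turn about the tool's z in rad; each row shifts and turns the commanded pose from where the row before left it, along the tool's axes as they then stand; what a row does not reach is not made up. A row lasts 1/10 s, in which the tool goes at most 50 mm and 0.15 rad, less where a joint would pass 70% of its speed; a pose out of reach is approached as far as the arm can. OPENING is the opening from 0.0 (shut) to 1.0 (fully open), set as the command begins (- or left out keeps the last). The fingers move at their own pace and stop on an object; FORCE is the grip in N (left out, the last holds). Time passes only in rows, so rows that do not move let the fingers close. It prints the time, the measured TCP pose, the force, the opening and the grip force at its end. Input that does not fit is refused with a message, and nothing moves.
- env.observe(): the state, without advancing time (a new reading comes with each control period).
- env.read_camera(name): name is "scene" or "top" or "wrist"; returns the picture (480x640x3 uint8, red, green, blue); there is no depth.
- env.camera_model(name): a dict with "fx", "fy", "cx", "cy" (pixels), "dist" ([k1, k2, p1, p2, k3] as OpenCV has them; the pictures are not rectified), "rvec" (rotation vector, rad) and "tvec" (3), from world to camera coordinates, as OpenCV has them; the wrist camera has in their place "tool_from_camera" (4x4, takes a point from camera to tool coordinates, whose origin is the TCP and whose axes are the flange's). Camera axes: x right, y down, z forward; pixel columns grow to the right and rows downward; lengths in mm; the calibration is good to about 2 mm. A picture is of the moment at which its call begins: read the wrist's pose just before it. camera_model takes no time and is no camera call.
- env.finish_job(): hands the job in; it is judged then, once.
The state is a dict: "t": time; "qpos": joint angles; "qvel": joint speeds; "effort": joint torques, N m; "tcp_pos": TCP position; "eef_rot": TCP orientation; "force": force on the tool from outside, world axes, zero at the start; "moment": the same for the moment, N m; "finger_gap": opening from 0.0 (shut) to 1.0 (fully open); "grasp_force": force on a finger pad.
Only numpy, scipy, OpenCV 4.12 (cv2) and the standard library are available. Lean on these libraries where they do the work, as an engineer would, in place of code of your own. Each camera call takes 0.05 s, during which the arm holds its last target. There are 200 camera calls.

## Working session

There is one attempt and no reset: what is moved stays moved. The work goes in short steps, Python scripts to look and compute and a shell command to move; the robot and the scene stay as the last step left them, time stands still between calls to the robot, and variables do not carry over. Pictures are saved under pics/ and viewed, at most 10 in all, crops included, and the job is handed in when it is done.

```bash
ls; mkdir -p pics; python3 - <<'E'
from bench import env
import cv2
for n in("scene","top"):
    cv2.imwrite(f"pics/{n}0.png",env.read_camera(n)[:,:,::-1]); print(n,env.camera_model(n))
print(env.camera_model("wrist")); print(env.observe(), env.tip_extent)
E
```

```text
bench.py
drive.py
pics
scene {'fx': 558.2559430158122, 'fy': 558.2559430158122, 'cx': 321.68384054348104, 'cy': 243.36421364489087, 'dist': array([0.02184026, 0.        , 0.        , 0.        , 0.        ]), 'rvec': array([ 1.30846925,  2.44074172, -0.71561107]), 'tvec': array([ 308.54153582, -366.75614153, 2057.95272301])}
top {'fx': 495.46213454135284, 'fy': 495.46213454135284, 'cx': 323.97390831508807, 'cy': 246.04905949706978, 'dist': array([-0.08157892,  0.        ,  0.        ,  0.        ,  0.        ]), 'rvec': array([ 2.14658209, -2.13014088,  0.22175179]), 'tvec': array([ -35.60669893,  585.25560439, 1386.46581379])}
{'fx': 341.47509076296603, 'fy': 341.47509076296603, 'cx': 319.6082022372442, 'cy': 240.06666556409257, 'dist': array([-0.01568697,  0.        ,  0.        ,  0.        ,  0.        ]), 'tool_from_camera': array([[ 1.82324230e-04, -9.52168098e-01, -3.05574671e-01,
         7.84471576e+01],
       [ 9.99999750e-01, -3.49903219e-05,  7.05689553e-04,
         6.94824233e-01],
       [-6.82627236e-04, -3.05574724e-01,  9.52167854e-01,
        -1.24699859e+02],
       [ 0.00000000e+00,  0.00000000e+00,  0.00000000e+00,
         1.00000000e+00]])}
{'t': 0.1, 'qpos': array([ 1.23349418,  0.61580457, -0.01261681,  1.4247674 ,  0.00810613,
        1.10339043, -0.04039173]), 'qvel': array([-0.00235923, -0.00152885,  0.00091449, -0.00478514, -0.00011315,
        0.0002576 ,  0.00163512]), 'effort': array([ 6.60319402e-04, -4.70383680e+01,  2.60135019e-01, -1.71571416e+01,
        1.01109143e-02,  5.90788492e-03, -1.86366839e-05]), 'tcp_pos': array([ 198.59378402, -618.22910851,  247.25605143]), 'eef_rot': array([-3.10145781e+00, -4.86009784e-01,  6.16795535e-04]), 'force': array([-0.04993005,  0.6537784 ,  0.85896457]), 'moment': array([ 0.0470479 , -0.0038983 ,  0.00958413]), 'grasp_force': 0.0, 'finger_gap': 1.0018550007403104} 17.0
```

View pics/scene0.png

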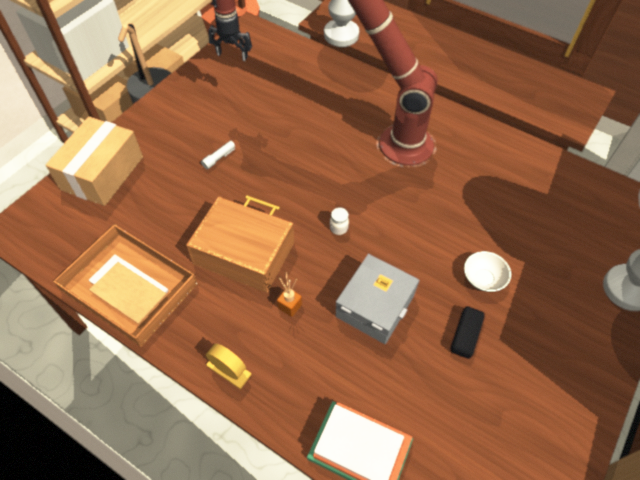

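View pics/top0.png

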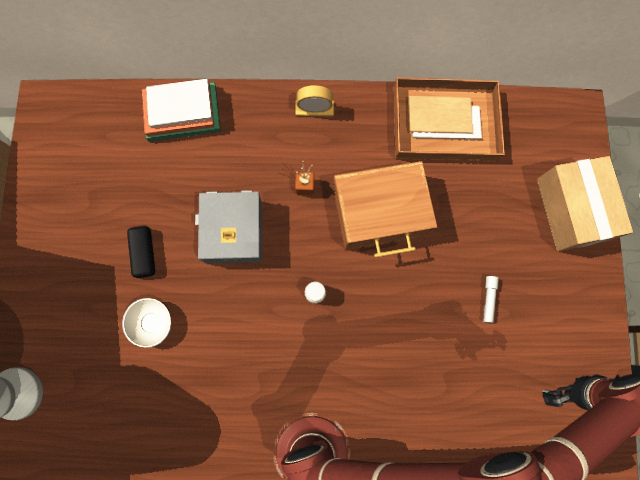

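The scene view shows the cabinet handle near (262,207) and the lock near (383,283). In the top view the handle is near (394,245), the lock near (228,235), and the arm is clear of both. Next I'll zoom in to pick the pixels.

```bash
cat > h.py <<'E'
import numpy as np,cv2
from bench import env
from scipy.spatial.transform import Rotation as R
def cam(n,o=None):
    m=env.camera_model(n); K=np.array([[m['fx'],0,m['cx']],[0,m['fy'],m['cy']],[0,0,1]])
    if n!='wrist':
        Rm=cv2.Rodrigues(m['rvec'])[0]; return K,m['dist'],Rm,np.array(m['tvec'])
    T=np.array(m['tool_from_camera']); Rt=R.from_rotvec(o['eef_rot']).as_matrix()
    Rw=Rt@T[:3,:3]; c=Rt@T[:3,3]+o['tcp_pos']; return K,m['dist'],Rw.T,-Rw.T@c
def ray(c,p):
    K,d,Rm,t=c; u=cv2.undistortPoints(np.array([[p]],float),K,d)[0,0]
    v=Rm.T@np.array([*u,1]); return -Rm.T@t, v/np.linalg.norm(v)
def atz(c,p,z):
    o,v=ray(c,p); return o+v*(z-o[2])/v[2]
def tri(rs):
    A=sum(np.eye(3)-np.outer(v,v) for o,v in rs); b=sum((np.eye(3)-np.outer(v,v))@o for o,v in rs)
    x=np.linalg.solve(A,b); return x,[float(np.linalg.norm(np.cross(x-o,v))) for o,v in rs]
def proj(c,P):
    K,d,Rm,t=c; return cv2.projectPoints(np.array(P,float).reshape(-1,3),cv2.Rodrigues(Rm)[0],t,K,d)[0][:,0]
def crop(im,x,y,w,h,s): return cv2.resize(im[y:y+h,x:x+w],None,fx=s,fy=s,interpolation=cv2.INTER_CUBIC)
E
python3 - <<'E'
import cv2,numpy as np
from h import crop
t=cv2.imread('pics/top0.png');s=cv2.imread('pics/scene0.png')
a=[crop(t,330,155,115,110,3.4),crop(t,190,180,115,110,3.4)]
b=[crop(s,185,190,115,85,3.4),crop(s,330,250,115,85,3.4)]
im=np.vstack([np.hstack(a)[:310+64],np.hstack(b)])
im=im[:600]; print(im.shape,a[0].shape)
cv2.imwrite('pics/z.png',im)
E
```

```text
(600, 782, 3) (374, 391, 3)
```

View pics/z.png

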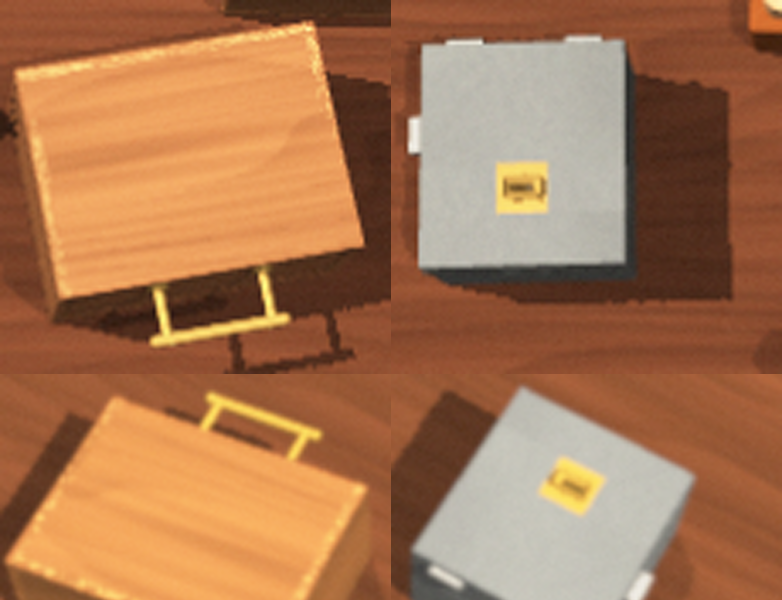

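The zoom shows the handle ends at crop pixels (151,341)/(288,318) in the top view and (319,436)/(208,399) in the scene view. The lock plate centre is at (522,188) and (572,486).

```bash
python3 - <<'E'
from h import *
T=cam('top');S=cam('scene'); np.set_printoptions(precision=1,suppress=True)
t=lambda x,y:(330+x/3.4-.35,155+y/3.4-.35); tl=lambda x,y:(190+(x-391)/3.4-.35,180+y/3.4-.35)
s=lambda x,y:(185+x/3.4-.35,190+(y-374)/3.4-.35); sl=lambda x,y:(330+(x-391)/3.4-.35,250+(y-374)/3.4-.35)
for a,b in [(t(151,341),s(319,436)),(t(288,318),s(208,399)),(tl(522,188),sl(572,486)),(tl(419,266),sl(521,388)),(tl(627,262),sl(411,552)) ]:
    x,e=tri([ray(T,a),ray(S,b)]); print(x,e)
print('cab',[atz(T,t(*p),112) for p in [(16,72),(314,23),(363,247),(62,298)]])
print('box',[atz(T,tl(*p),100) for p in [(421,43),(625,40),(627,262),(419,266)]])
print('h',[atz(T,t(*p),92) for p in [(151,341),(288,318)]],'lock',atz(T,tl(522,188),102))
o=env.observe();print(R.from_rotvec(o['eef_rot']).as_matrix())
E
```

```text
[ 553.7 -171.1   94.4] [0.6207487309730539, 0.6207487309730289]
[ 574.6 -286.7   90.1] [1.3733876214179406, 1.3733876214179832]
[606.1 241.1  98.1] [0.728967257108218, 0.7289672571082023]
[561.7 238.  200.9] [71.23125635079519, 71.23125635079518]
[ 605.5  139.3 -142.1] [43.792264184523226, 43.79226418452321]
cab [array([779.8, -58.3, 112. ]), array([ 828. , -313.5,  112. ]), array([ 632.1, -348.3,  112. ]), array([586.1, -96.4, 112. ])]
box [array([730. , 330.7, 100. ]), array([734.2, 158.7, 100. ]), array([544.9, 151.3, 100. ]), array([539.8, 322.4, 100. ])]
h [array([ 554.3, -172. ,   92. ]), array([ 574.9, -287.5,   92. ])] lock [605.7 239.8 102. ]
[[ 1.   0.3 -0. ]
 [ 0.3 -1.   0. ]
 [-0.  -0.  -1. ]]
```

```bash
cat > to.py <<'E'
import sys
from h import *
# to.py x y z toolx_angle : prints remaining shift in current tool axes, and turn
x,y,z,a=map(float,sys.argv[1:]); o=env.observe(); Rt=R.from_rotvec(o['eef_rot']).as_matrix()
ang=np.arctan2(Rt[1,0],Rt[0,0]); tilt=np.degrees(np.arccos(-Rt[2,2]))
print('shift',np.round(Rt.T@(np.array([x,y,z])-o['tcp_pos']),1),'turn %.3f'%-((a-ang+np.pi)%(2*np.pi)-np.pi),'q',np.round(o['qpos'],2),'tilt %.1f'%tilt,'t %.1f'%o['t'],'F',np.round(o['force'],1))
E
echo '[[0, 0, 0, -0.15], [0, 0, 0, -0.15], [0, 0, 0, -0.15], [0, 0, 0, -0.15], [0, 0, 0, -0.15], [0, 0, 0, -0.15], [0, 0, 0, -0.15], [0, 0, 0, -0.15]]' > path.dat && python3 drive.py path.dat 0.45 40
echo '[[0, 0, 0, -0.14], [0, 0, 0, -0.1], [0, 0, 0, 0]]' > path.dat && python3 drive.py path.dat
python3 to.py 564.4 -229.5 230 1.755
```

```text
t: 0.9
tcp_pos: [198.5, -618.5, 247.6]
eef_rot: [-2.279, -2.16, -0.001]
force: [-0.0, 0.2, -0.2]
finger_gap: 0.45
grasp_force: 0.0
t: 1.2
tcp_pos: [198.3, -618.6, 247.6]
eef_rot: [-2.013, -2.411, -0.002]
force: [-0.3, -0.5, -0.2]
finger_gap: 0.449
grasp_force: 0.0
shift [317.5 429.7  18.1] turn -0.005 q [ 1.45  0.64 -0.39  1.42  0.26  1.14  1.19] tilt 0.1 t 1.2 F [-0.3 -0.5 -0.2]
```

```bash

echo '[[27, 36, 1.5, 0], [27, 36, 1.5, 0], [27, 36, 1.5, 0], [27, 36, 1.5, 0], [27, 36, 1.5, 0], [27, 36, 1.5, 0], [27, 36, 1.5, 0], [27, 36, 1.5, 0]]' > path.dat && python3 drive.py path.dat
python3 to.py 564.4 -229.5 200 1.755
```

```text
t: 2.0
tcp_pos: [444.3, -353.3, 236.2]
eef_rot: [-2.016, -2.409, 0.0]
force: [0.3, -0.4, -0.7]
finger_gap: 0.449
grasp_force: 0.0
shift [100.7 140.   36.2] turn -0.007 q [ 0.9   0.53 -0.42  1.68  0.25  0.99  0.57] tilt 0.0 t 2.0 F [ 0.3 -0.4 -0.7]
```

```bash

echo '[[25, 35, 5, 0], [25, 35, 5, 0], [25, 35, 5, 0], [20, 30, 5, 0], [0, 0, 0, 0], [0, 0, 0, 0]]' > path.dat && python3 drive.py path.dat
python3 to.py 564.4 -229.5 200 1.755
python3 - <<'E'
from h import *
o=env.observe(); im=env.read_camera('wrist')[:,:,::-1]; cv2.imwrite('pics/w1.png',im); c=cam('wrist',o)
print(proj(c,[[554,-171.5,92],[574.7,-287,92],[564.4,-229.5,92]]))
E
```

```text
t: 2.6
tcp_pos: [559.5, -236.1, 215.8]
eef_rot: [-2.011, -2.412, 0.001]
force: [-0.3, -0.6, -1.0]
finger_gap: 0.452
grasp_force: 0.0
shift [ 5.6  6.  15.8] turn -0.003 q [ 0.61  0.61 -0.41  1.59  0.27  1.    0.3 ] tilt 0.1 t 2.6 F [-0.3 -0.6 -1. ]
[[328.22753327 149.98542777]
 [326.58466919 299.53819241]
 [327.35835685 230.24369859]]
```

View pics/w1.png

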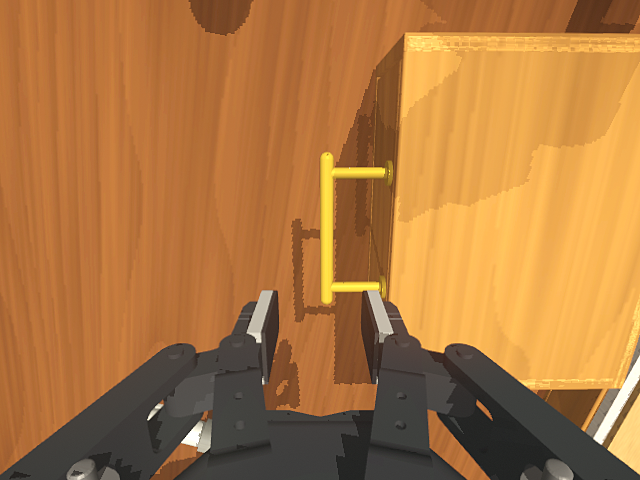

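The wrist view shows the bar running from (327,153) to (327,301). My prediction was (328,150) to (327,300), so the position and yaw agree. Now I'll descend and grip.

```bash

echo '[[3, 3, 20, 0], [3, 3, 20, 0], [0, 0, 25, 0], [0, 0, 25, 0], [0, 0, 20, 0], [0, 0, 16, 0], [0, 0, 0, 0]]' > path.dat && python3 drive.py path.dat
python3 to.py 564.4 -229.5 90 1.755
echo '[[0, 0, 0, 0], [0, 0, 0, 0], [0, 0, 0, 0], [0, 0, 0, 0]]' > path.dat && python3 drive.py path.dat 0 40
python3 to.py 564.4 -229.5 90 1.755
```

```text
t: 3.35
tcp_pos: [561.1, -232.1, 88.1]
eef_rot: [-2.015, -2.404, 0.006]
force: [0.0, -0.4, -0.7]
finger_gap: 0.449
grasp_force: 0.0
shift [ 2.   3.7 -1.9] turn -0.008 q [ 0.56  0.76 -0.34  1.7   0.35  0.75  0.22] tilt 0.3 t 3.4 F [ 0.  -0.4 -0.7]
t: 3.75
tcp_pos: [563.8, -231.4, 91.6]
eef_rot: [2.013, 2.41, -0.002]
force: [-3.4, -1.6, 5.9]
finger_gap: 0.1
grasp_force: 39.3
shift [1.7 0.9 1.6] turn -0.005 q [ 0.56  0.76 -0.35  1.7   0.35  0.75  0.22] tilt 0.1 t 3.8 F [-3.4 -1.6  5.9]
```

```bash

echo '[[0, -10, 0, 0], [0, -20, 0, 0], [0, -20, 0, 0], [0, -20, 0, 0], [0, -20, 0, 0], [0, -20, 0, 0], [0, -15, 0, 0], [0, -8, 0, 0]]' > path.dat && python3 drive.py path.dat
echo '[[0, 0, 0, 0], [0, 0, 0, 0]]' > path.dat && python3 drive.py path.dat 
python3 to.py 563.8 -231.4 91.6 1.755
```

```text
t: 4.55
tcp_pos: [434.2, -255.7, 91.6]
eef_rot: [2.01, 2.406, 0.002]
force: [2.5, -3.1, 2.5]
finger_gap: 0.099
grasp_force: 40.2
t: 4.75
tcp_pos: [433.4, -255.8, 91.5]
eef_rot: [2.013, 2.408, -0.002]
force: [-0.8, -4.6, 8.2]
finger_gap: 0.104
grasp_force: 40.7
shift [  0.8 132.7  -0. ] turn -0.006 q [ 0.72  0.64 -0.34  2.    0.39  0.56  0.28] tilt 0.2 t 4.8 F [-0.8 -4.6  8.2]
```

```bash

echo '[[0, 0, 0, 0], [0, 0, 0, 0], [0, 0, 0, 0]]' > path.dat && python3 drive.py path.dat 0.45 40
echo '[[0, 0, -30, 0], [0, 0, -40, 0], [0, 0, -40, 0], [0, 0, -30, 0], [-15, 30, 0, 0], [-15, 30, 0, 0], [-10, 25, 0, 0], [0, 0, 0, 0]]' > path.dat && python3 drive.py path.dat
python3 - <<'E'
from h import *
env.read_camera('wrist')
o=env.observe(); im=env.read_camera('wrist')[:,:,::-1]; cv2.imwrite('pics/w2.png',im); c=cam('wrist',o)
np.save('o2.npy',o,allow_pickle=True)
y=np.array([-np.sin(.185),np.cos(.185),0]); print(o['tcp_pos'],[proj(c,np.array([547.9,-232.5,94])+k*y).round() for k in(-70,0,70)])
E
```

```text
t: 5.05
tcp_pos: [432.8, -252.8, 89.8]
eef_rot: [-2.01, -2.411, -0.001]
force: [-1.3, -0.6, 0.7]
finger_gap: 0.452
grasp_force: 0.0
t: 5.85
tcp_pos: [527.0, -277.1, 229.4]
eef_rot: [2.01, 2.414, 0.005]
force: [-0.1, 1.3, 0.1]
finger_gap: 0.446
grasp_force: 0.0
[ 524.87040967 -276.87293856  229.18625291] [array([[357., 269.]]), array([[360., 183.]]), array([[363.,  83.]])]
```

View pics/w2.png

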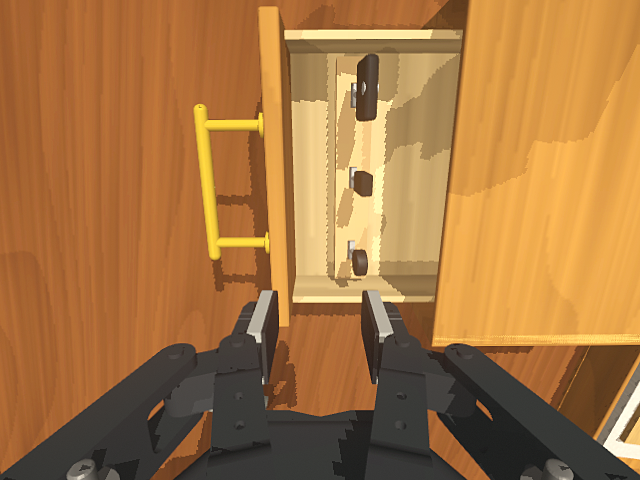

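The wide-headed key stands in the +y slot (top of the picture, around (369,87)), with the narrow key in the middle at (363,183) and the round key at (360,262). The drawer is open. I'll move closer for a second view.

```bash
python3 to.py 535 -163.7 200 1.755
echo '[[30, 10, 10, 0], [30, 10, 10, 0], [0, 0, 10, 0], [0, 0, 0, 0]]' > path.dat && python3 drive.py path.dat
python3 - <<'E'
from h import *
env.read_camera('wrist')
o=env.observe(); im=env.read_camera('wrist')[:,:,::-1]; cv2.imwrite('pics/w3.png',im); c=cam('wrist',o)
np.save('o3.npy',o,allow_pickle=True)
y=np.array([-np.sin(.185),np.cos(.185),0]);k=np.array([535,-163.7,94])
print(o['tcp_pos'],proj(c,[k,k-22*y,k+22*y]).round())
w2=cv2.imread('pics/w2.png'); a=crop(w2,320,30,100,150,4)
b=crop(im,270,40,160,240,2.5); print(a.shape,b.shape); cv2.imwrite('pics/z3.png',np.hstack([a,b]))
E
```

```text
shift [109.4  31.7  29.4] turn -0.003 q [ 0.72  0.58 -0.44  1.61  0.28  1.02  0.38] tilt 0.2 t 6.0 F [-0.   0.4  0.5]
t: 6.35
tcp_pos: [530.9, -214.3, 199.0]
eef_rot: [-2.008, -2.411, 0.003]
force: [-0.5, -0.5, -0.1]
finger_gap: 0.451
grasp_force: 0.0
[ 531.37323261 -215.92935241  199.70133931] [[339. 173.]
 [339. 205.]
 [339. 138.]]
(600, 400, 3) (600, 400, 3)
```

View pics/z3.png

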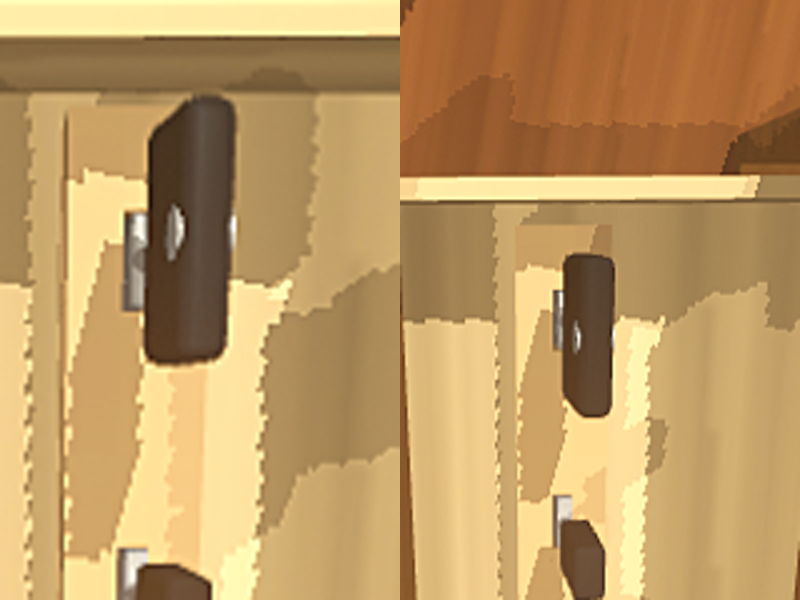

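```bash
python3 - <<'E'
from h import *
np.set_printoptions(precision=1,suppress=True)
o2=np.load('o2.npy',allow_pickle=True).item();o3=np.load('o3.npy',allow_pickle=True).item()
a,b=cam('wrist',o2),cam('wrist',o3)
A=lambda x,y:(320+x/4-.4,30+y/4-.4);B=lambda x,y:(270+(x-400)/2.5-.3,40+y/2.5-.3)
for p,q in [((212,99),(601,256)),((204,360),(598,415)),((175,230),(575,338)),((208,230),(599.5,335))]:
    x,e=tri([ray(a,A(*p)),ray(b,B(*q))]); print(x,e,atz(a,A(*p),94),atz(b,B(*q),94))
y=np.array([-np.sin(.185),np.cos(.185),0]);xx=np.array([y[1],-y[0],0])
for dx in (0,4,8):
  k=np.array([535,-163.7,94])+dx*xx
  # front-left bottom: blade top at rack z 40
  for c,f in((a,lambda p:(p-[320,30]+.4)*4),(b,lambda p:(p-[270,40]+.3)*2.5+[400,0])):
    print(dx,f(proj(c,[k+5*xx,k-5*xx,k-5*xx-[0,0,32],k-[0,0,54]]))[:,0], f(proj(c,[k+22*y,k-22*y]))[:,1])
E
```

```text
[ 538.6 -143.2   87.3] [0.25980885456685365, 0.25980885456667857] [ 537.6 -144.7   94. ] [ 538.2 -143.1   94. ]
[ 546.8 -185.8   87. ] [0.12346268442984971, 0.12346268442982962] [ 545.7 -186.2   94. ] [ 546.1 -184.5   94. ]
[ 536.2 -165.5   90. ] [0.11757203185301761, 0.11757203185321886] [ 535.9 -166.1   94. ] [ 535.7 -165.1   94. ]
[ 542.7 -163.9   86. ] [0.15881538376193746, 0.15881538376227106] [ 541.6 -165.    94. ] [ 542.  -163.1   94. ]
0 [201.5 144.3 128.  142.3] [ 74.4 347.7]
0 [592.  554.5 551.3 564.8] [246.6 413.5]
4 [224.3 167.2 148.3 161.1] [ 74.4 347.7]
4 [607.  569.5 564.5 577. ] [246.5 413.4]
8 [247.2 190.  168.6 179.9] [ 74.4 347.6]
8 [622.  584.5 577.8 589.3] [246.4 413.4]
```

The top face of the key measures 44 long, at a height of 87–94 as expected. It is shifted about 4 mm in x, which fits a slight lean in the slot. I'll descend on about (537.3,-164.8).

```bash
python3 to.py 537.3 -164.8 150 1.756
echo '[[20, 3, 10, 0], [15, 0, 15, 0], [12, 0, 20, 0], [0, 0, 0, 0], [0, 0, 0, 0]]' > path.dat && python3 drive.py path.dat 0.5
python3 to.py 537.3 -164.8 80 1.756
```

```text
shift [50.2 14.6 50.2] turn -0.007 q [ 0.62  0.58 -0.43  1.7   0.29  0.93  0.25] tilt 0.1 t 6.5 F [ 0.7 -0.1  0.4]
t: 6.95
tcp_pos: [527.6, -170.2, 155.9]
eef_rot: [2.014, 2.41, -0.001]
force: [1.0, 0.3, 0.4]
finger_gap: 0.503
grasp_force: 0.0
shift [ 3.7 10.5 75.9] turn -0.007 q [ 0.54  0.61 -0.41  1.81  0.32  0.79  0.14] tilt 0.1 t 7.0 F [1.  0.3 0.4]
```

```bash

echo '[[3.5, 10.5, 0, -0.005], [0, 0, 15, 0], [0, 0, 25, 0], [0, 0, 25, 0], [0, 0, 10, 0], [0, 0, 0, 0], [0, 0, 0, 0]]' > path.dat && python3 drive.py path.dat
python3 to.py 537.3 -164.8 80 1.756
```

```text
t: 7.65
tcp_pos: [538.4, -163.7, 81.4]
eef_rot: [2.006, 2.415, 0.002]
force: [0.5, -0.9, 0.2]
finger_gap: 0.497
grasp_force: 0.0
shift [-0.9 -1.3  1.4] turn -0.001 q [ 0.48  0.72 -0.35  1.84  0.39  0.65  0.08] tilt 0.1 t 7.7 F [ 0.5 -0.9  0.2]
```

```bash

echo '[[0, -0.5, 1, 0], [0, 0, 0, 0], [0, 0, 0, 0], [0, 0, 0, 0], [0, 0, 0, 0]]' > path.dat && python3 drive.py path.dat 0 60
echo '[[0, 0, -5, 0], [0, 0, -15, 0], [0, 0, -20, 0], [0, 0, -30, 0], [0, 0, -30, 0], [0, 0, -20, 0], [0, 0, 0, 0], [0, 0, 0, 0]]' > path.dat && python3 drive.py path.dat
python3 - <<'E'
from h import *
env.read_camera('wrist');o=env.observe(); im=env.read_camera('wrist')[:,:,::-1]; cv2.imwrite('pics/w4.png',im)
print(o['tcp_pos'],o['finger_gap'])
t=env.read_camera('top')[:,:,::-1];s=env.read_camera('scene')[:,:,::-1]
p=np.array([*o['tcp_pos']]);print(proj(cam('top'),p),proj(cam('scene'),p))
u,v=proj(cam('scene'),p)[0].astype(int)
a=cv2.resize(im,(480,360)); b=crop(s,u-40,v-45,80,90,4); cv2.imwrite('pics/z4.png',np.hstack([a,b]))
E
python3 to.py 537.3 -164.8 80 1.756
```

```text
t: 8.15
tcp_pos: [536.7, -163.8, 80.2]
eef_rot: [2.007, 2.416, -0.001]
force: [-1.0, -1.2, 6.6]
finger_gap: 0.105
grasp_force: 59.8
t: 8.95
tcp_pos: [536.5, -163.4, 199.2]
eef_rot: [2.007, 2.417, 0.0]
force: [-0.4, -0.5, -0.2]
finger_gap: 0.108
grasp_force: 59.0
[ 535.98927612 -163.35183632  198.36462392] 0.10602392979180299
[[375.99926229 255.24499777]] [[281.96165918 184.53577041]]
shift [ -1.8   1.4 117.9] turn -0.000 q [ 0.54  0.56 -0.44  1.74  0.29  0.9   0.16] tilt 0.2 t 9.2 F [-0.3  0.7 -1. ]
```

View pics/z4.png

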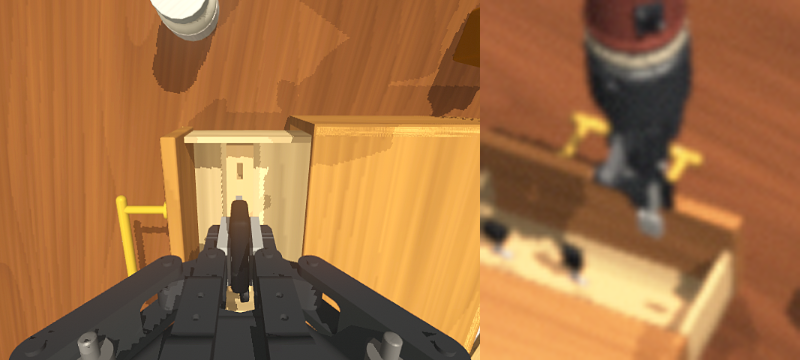

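The key is gripped (opening 0.106 ≈ 9 mm), its slot is empty and the other two keys are still standing. I'll check its offset in the jaws.

```bash
python3 - <<'E'
from h import *
m=env.camera_model('wrist');o={'eef_rot':np.zeros(3),'tcp_pos':np.zeros(3)}; c=cam('wrist',o)
im=cv2.imread('pics/w4.png')
b=crop(im,260,190,130,220,3.6)[:600]
k=crop(im,260,190,110,166,3.6)
P=[[22,y,z] for y in(-5,5) for z in(-14,18)]+[[-22,y,-14] for y in(-5,5)]+[[9,0,56],[9,0,74],[-9,0,56]]
q=(proj(c,P)-[260,190]+.4)*3.6; print(q.round())
im2=crop(im,260,190,110,220,2.7); q2=(proj(c,P)-[260,190]+.4)*2.7
im3=im2.copy()
for x,y in q2: cv2.circle(im3,(int(x),int(y)),2,(0,255,0),-1)
cv2.imwrite('pics/z5.png',np.hstack([im2,im3])); print(q2.round())
# drawer slot at z=40
oo={'tcp_pos':np.array([536,-163.4,198.6]),'eef_rot':np.array([2.007,2.417,0])}
for v in (212,228,240): print(atz(cam('wrist',oo),(320,v),40))
E
```

```text
[[163. 373.]
 [174. 256.]
 [263. 373.]
 [254. 256.]
 [168. 731.]
 [259. 731.]
 [214. 245.]
 [214. 208.]
 [214. 350.]]
[[122. 280.]
 [130. 192.]
 [198. 280.]
 [191. 192.]
 [126. 548.]
 [194. 548.]
 [161. 184.]
 [161. 156.]
 [161. 262.]]
[ 534.49891161 -151.96315241   40.        ]
[ 537.09980238 -165.83404313   40.        ]
[ 539.10163831 -176.51001231   40.        ]
```

View pics/z5.png

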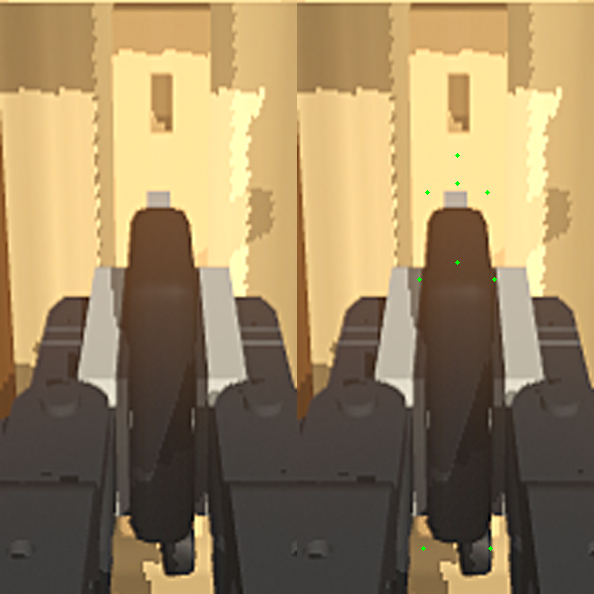

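The key sits about 1.5 mm back along tool x in the jaws and is otherwise straight. Next I carry it towards the lock, stopping short for a look.

```bash
echo '[[0, 0, 0, 0.15], [0, 0, 0, 0], [0, 0, -10, 0]]' > path.dat && python3 drive.py path.dat - 80
python3 to.py 606.3 180 200 1.606
```

```text
t: 9.45
tcp_pos: [535.5, -163.2, 207.8]
eef_rot: [-2.176, -2.261, 0.004]
force: [0.3, -0.6, -0.8]
finger_gap: 0.104
grasp_force: 81.9
shift [340.2  83.9   7.9] turn 0.003 q [ 0.51  0.55 -0.4   1.73  0.26  0.92  0.05] tilt 0.3 t 9.4 F [ 0.3 -0.6 -0.8]
```

```bash
echo '[[30, 7, 0, 0], [43, 11, 0, 0], [43, 11, 0, 0], [43, 11, 0, 0], [43, 11, 0, 0], [43, 11, 0, 0], [43, 11, 0, 0], [40, 10, 0, 0]]' > path.dat && python3 drive.py path.dat
echo '[[8, 2, 5, 0], [0, 0, 0, 0], [0, 0, 0, 0], [0, 0, 0, 0]]' > path.dat && python3 drive.py path.dat
python3 to.py 606.3 180 200 1.606
python3 - <<'E'
from h import *
env.read_camera('wrist');o=env.observe(); im=env.read_camera('wrist')[:,:,::-1]; cv2.imwrite('pics/w6.png',im);np.save('o6.npy',o,allow_pickle=True)
p=proj(cam('wrist',o),[606.3,240,100])[0]; print(p,o['tcp_pos'],o['eef_rot'])
x,y=(p-[100,75]).astype(int).clip(0); print(x,y)
cv2.imwrite('pics/z6.png',crop(im,x,y,200,150,4))
E
```

```text
t: 10.25
tcp_pos: [608.5, 169.6, 210.0]
eef_rot: [-2.178, -2.263, -0.002]
force: [1.4, 0.4, -0.9]
finger_gap: 0.106
grasp_force: 81.9
t: 10.65
tcp_pos: [610.3, 172.4, 204.5]
eef_rot: [2.185, 2.256, -0.002]
force: [0.6, -0.6, -0.7]
finger_gap: 0.102
grasp_force: 81.9
shift [ 7.7 -3.8  4.5] turn -0.003 q [-0.09  0.66 -0.38  1.52  0.27  1.02 -0.51] tilt 0.1 t 10.7 F [ 0.6 -0.6 -0.7]
[316.10952215 146.66317553] [610.302934   172.65943381 204.59046349] [ 2.18479870e+00  2.25578883e+00 -1.41661295e-03]
216 71
```

View pics/z6.png

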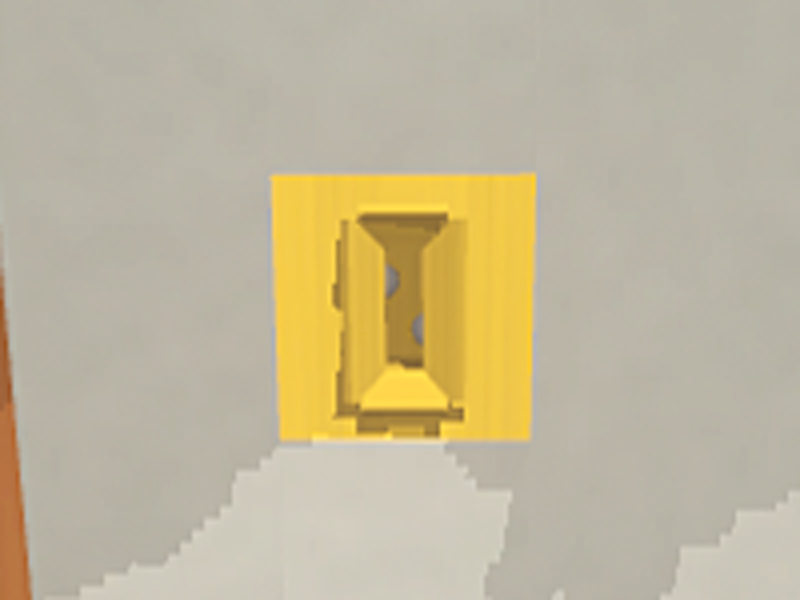

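The lock is clear and the slot is centred at crop (404.5,309), within 1.5 px of my prediction and parallel to the tool. I can see both pins.

```bash
python3 - <<'E'
from h import *
o=np.load('o6.npy',allow_pickle=True).item(); c=cam('wrist',o)
L=atz(c,(316.7,147.9),100); Rt=R.from_rotvec(o['eef_rot']).as_matrix(); print(L)
key=np.array([-1.5,-.4,0]); print('tcp target',L-Rt@key, 'angle',np.arctan2(Rt[1,0],Rt[0,0]))
E
python3 to.py 605.9 242.4 180 1.606
```

```text
[606.70586498 239.23532538 100.        ]
tcp target [607.05771314 240.74734328  99.99782301] angle 1.6027667597672428
shift [69.4 -2.1 24.6] turn -0.003 q [-0.09  0.66 -0.38  1.52  0.27  1.02 -0.51] tilt 0.1 t 10.8 F [ 0.7 -0.5  0.2]
```

```bash
echo '[[25, -1, 5, 0], [25, -1, 10, 0], [15, -1, 10, 0], [3, 0, 5, 0], [0, 0, 0, 0], [0, 0, 0, 0]]' > path.dat && python3 drive.py path.dat
python3 to.py 607 240.7 175 1.603
python3 - <<'E'
from h import *
env.read_camera('top')
for i in range(3): o=env.observe(); print(o['tcp_pos']); env.read_camera('wrist')
E
```

```text
t: 11.35
tcp_pos: [605.2, 241.1, 174.3]
eef_rot: [2.184, 2.257, -0.002]
force: [-0.4, 0.7, -0.6]
finger_gap: 0.103
grasp_force: 81.9
shift [-0.4  1.8 -0.7] turn 0.001 q [-0.21  0.71 -0.37  1.5   0.29  0.98 -0.62] tilt 0.1 t 11.3 F [-0.4  0.7 -0.6]
[605.42734797 241.12216104 174.61789819]
[605.42078511 241.34821844 174.79093147]
[605.31916638 241.67218075 174.86615484]
```

```bash
echo '[[-0.6, 1.6, 0, 0], [0, 0, 3, 0], [0, 0, 3, 0], [0, 0, 3, 0], [0, 0, 3, 0], [0, 0, 3, 0], [0, 0, 0, 0]]' > path.dat && python3 drive.py path.dat
python3 to.py 607 240.7 100 1.603; echo '[[0, 0, 3, 0], [0, 0, 3, 0], [0, 0, 3, 0], [0, 0, 2, 0], [0, 0, 0, 0]]' > path.dat && python3 drive.py path.dat
python3 to.py 607 240.7 127.5 1.603
```

```text
t: 12.25
tcp_pos: [605.8, 242.5, 158.6]
eef_rot: [-2.182, -2.26, 0.002]
force: [-1.0, -0.2, -0.8]
finger_gap: 0.102
grasp_force: 81.9
shift [-1.8  1.2 58.6] turn 0.003 q [-0.21  0.73 -0.36  1.51  0.29  0.95 -0.62] tilt 0.1 t 12.2 F [-1.  -0.2 -0.8]
t: 12.75
tcp_pos: [606.2, 241.9, 147.7]
eef_rot: [2.182, 2.259, -0.002]
force: [0.6, -1.3, -0.4]
finger_gap: 0.097
grasp_force: 81.9
shift [-1.2  0.8 20.2] turn 0.003 q [-0.21  0.74 -0.36  1.52  0.3   0.93 -0.63] tilt 0.1 t 12.8 F [ 0.6 -1.3 -0.4]
```

It's about 12 mm into the keyway with no side load. Now I push past the pins with small yaw wiggles.

```bash
echo '[[0, 0, 3, 0], [0, 0, 2, 0.03], [0, 0, 2, -0.06], [0, 0, 2, 0.06], [0, 0, 2, -0.06], [0, 0, 2, 0.03], [0, 0, 0, 0]]' > path.dat && python3 drive.py path.dat
python3 to.py 607 240.7 127.5 1.603; echo '[[0, 0, 2, 0.03], [0, 0, 2, -0.06], [0, 0, 2, 0.06], [0, 0, 1, -0.03], [0, 0, 0, 0]]' > path.dat && python3 drive.py path.dat
python3 to.py 607 240.7 127.5 1.603
```

```text
t: 13.45
tcp_pos: [606.2, 242.0, 135.6]
eef_rot: [2.185, 2.256, -0.001]
force: [0.8, -3.1, 2.9]
finger_gap: 0.1
grasp_force: 82.4
shift [-1.4  0.8  8.1] turn -0.000 q [-0.21  0.76 -0.35  1.53  0.31  0.91 -0.64] tilt 0.0 t 13.4 F [ 0.8 -3.1  2.9]
t: 13.95
tcp_pos: [606.9, 242.2, 130.4]
eef_rot: [2.184, 2.256, 0.002]
force: [-1.5, -4.5, 9.4]
finger_gap: 0.101
grasp_force: 83.5
shift [-1.5  0.   2.9] turn 0.000 q [-0.22  0.76 -0.35  1.54  0.31  0.9  -0.64] tilt 0.1 t 13.9 F [-1.5 -4.5  9.4]
```

```bash
echo '[[-1, 0, 2, 0.03], [0, 0, 2, -0.06], [0, 0, 1.5, 0.06], [0, 0, 1, -0.03], [0, 0, 0, 0]]' > path.dat && python3 drive.py path.dat
python3 to.py 607 240.7 127.5 1.603; echo '[[0, 0, 1.5, 0.03], [0, 0, 1, -0.06], [0, 0, 1, 0.06], [0, 0, 1, -0.03], [0, 0, 0, 0]]' > path.dat && python3 drive.py path.dat
python3 to.py 607 240.7 127.5 1.603
```

```text
t: 14.45
tcp_pos: [607.3, 242.2, 127.3]
eef_rot: [2.183, 2.255, 0.006]
force: [-6.4, -5.9, 22.8]
finger_gap: 0.105
grasp_force: 85.6
shift [-1.5 -0.4 -0.2] turn 0.000 q [-0.22  0.77 -0.35  1.54  0.31  0.89 -0.64] tilt 0.3 t 14.4 F [-6.4 -5.9 22.8]
t: 14.95
tcp_pos: [607.6, 242.4, 127.0]
eef_rot: [2.182, 2.254, 0.008]
force: [-9.8, -7.8, 40.3]
finger_gap: 0.099
grasp_force: 88.1
shift [-1.7 -0.6 -0.5] turn 0.000 q [-0.22  0.77 -0.35  1.54  0.32  0.89 -0.64] tilt 0.4 t 14.9 F [-9.8 -7.8 40.3]
```

Seated at home (TCP z 127, as computed). I'll ease the push and side load, then turn clockwise.

```bash
echo '[[-0.7, -0.7, -2, 0], [-0.5, -0.5, -1, 0], [0, 0, 0, 0]]' > path.dat && python3 drive.py path.dat
echo '[[0, 0, 0, 0.1], [0, 0.1, 0, 0.15], [0, 0.1, 0, 0.15], [0, 0.1, 0, 0.15], [0, 0, 0, 0]]' > path.dat && python3 drive.py path.dat - 100
python3 to.py 607 240.7 127.5 1.603
```

```text
t: 15.25
tcp_pos: [607.2, 242.1, 127.3]
eef_rot: [2.183, 2.255, 0.012]
force: [-5.5, -5.3, 26.1]
finger_gap: 0.102
grasp_force: 85.8
t: 15.75
tcp_pos: [608.0, 241.4, 127.3]
eef_rot: [2.715, 1.576, 0.014]
force: [-4.9, -4.6, 26.5]
finger_gap: 0.098
grasp_force: 98.6
shift [-1.1 -0.5 -0.2] turn -0.551 q [-0.3   0.75 -0.2   1.55  0.18  0.86 -1.08] tilt 0.5 t 15.8 F [-4.9 -4.6 26.5]
```

```bash
echo '[[-0.8, 0, -0.5, 0.15], [0, 0.1, 0, 0.15], [0, 0.1, 0, 0.15], [0, 0.1, 0, 0.15], [0, 0.1, 0, 0.15], [0, 0.1, 0, 0.15], [0, 0, 0, 0]]' > path.dat && python3 drive.py path.dat
python3 to.py 607 240.7 127.5 -0.067; echo '[[0, 0, 0, 0.12], [0, 0, 0, 0.1], [0, 0, 0, 0], [0, 0, 0, 0]]' > path.dat && python3 drive.py path.dat
python3 to.py 607 240.7 127.5 -0.067; python3 -c "
from bench import env;print(env.observe()['moment'])"
```

```text
t: 16.45
tcp_pos: [608.2, 239.7, 127.3]
eef_rot: [-3.131, -0.238, -0.015]
force: [-3.8, -4.9, 26.1]
finger_gap: 0.1
grasp_force: 98.5
shift [-1.  -1.2 -0.2] turn 0.219 q [-0.44  0.74  0.06  1.55 -0.05  0.84 -1.79] tilt 0.5 t 16.4 F [-3.8 -4.9 26.1]
t: 16.85
tcp_pos: [608.1, 239.3, 127.3]
eef_rot: [-3.138, 0.103, -0.013]
force: [-3.4, -4.0, 25.3]
finger_gap: 0.102
grasp_force: 98.6
shift [-1.2 -1.3 -0.2] turn 0.001 q [-0.48  0.74  0.12  1.55 -0.1   0.84 -1.96] tilt 0.5 t 16.9 F [-3.4 -4.  25.3]
[-1.21431846  1.09533716  0.12849193]
```

```bash
for i in 1; do echo '[[0, 0, 0, 0.05], [0, 0, 0, 0], [0, 0, 0, 0]]' > path.dat && python3 drive.py path.dat; python3 to.py 607 240.7 127.5 -0.067; python3 -c "
from bench import env;print(env.observe()['moment'])";done
echo '[[0, 0, 0, 0.05], [0, 0, 0, 0], [0, 0, 0, 0]]' > path.dat && python3 drive.py path.dat; python3 to.py 607 240.7 127.5 -0.067; python3 - <<'E'
from h import *
print(env.observe()['moment'])
im=env.read_camera('wrist')[:,:,::-1];t=env.read_camera('top')[:,:,::-1];s=env.read_camera('scene')[:,:,::-1]
a=cv2.resize(im,(400,300));b=crop(t,190,150,260,195,400/260);c=crop(s,180,170,260,195,400/260);d=crop(im,220,180,200,150,2)
cv2.imwrite('pics/z7.png',np.vstack([np.hstack([a,d]),np.hstack([b[:300],c[:300]])]))
E
```

```text
t: 17.15
tcp_pos: [608.1, 239.2, 127.3]
eef_rot: [-3.134, 0.182, -0.013]
force: [-4.2, -5.2, 25.8]
finger_gap: 0.104
grasp_force: 98.8
shift [-1.3 -1.4 -0.2] turn -0.049 q [-0.48  0.74  0.13  1.55 -0.12  0.84 -2.  ] tilt 0.5 t 17.1 F [-4.2 -5.2 25.8]
[-1.22216814  1.19259483  0.11080626]
t: 17.45
tcp_pos: [608.0, 239.2, 127.3]
eef_rot: [-3.129, 0.257, -0.013]
force: [-4.4, -5.6, 25.8]
finger_gap: 0.103
grasp_force: 98.8
shift [-1.3 -1.3 -0.2] turn -0.097 q [-0.49  0.74  0.14  1.55 -0.13  0.84 -2.03] tilt 0.5 t 17.4 F [-4.4 -5.6 25.8]
[-1.27178875  1.15115447  0.36171641]
```

View pics/z7.png

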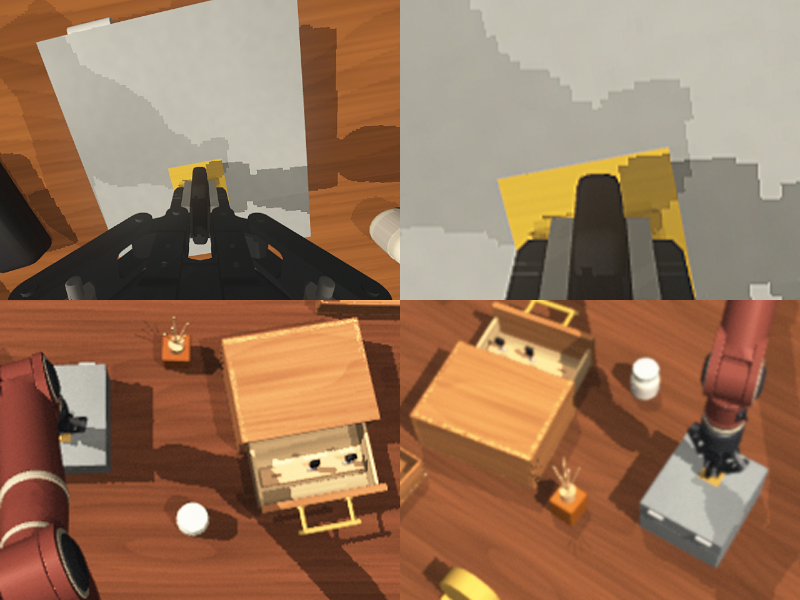

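The moment about the vertical jumped from 0.11 to 0.36 N m, so the plug is against its stop. In the pictures the drawer is open, two keys are standing and the other objects are where they were. I'll hand in.

```bash
python3 -c "
from bench import env;print(env.finish_job())"
```

```text
the job is handed in; nothing more can be done
None
```

I've handed the job in at about 17.6 s, with no verdict returned: drawer about 133 mm open, other two keys still in the rack, and the wide-headed key fully home, turned clockwise to its stop and still gripped.

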